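# Put the hanging oblong tin away in its drawer

### The arm

A 7-joint arm with a two-finger parallel gripper is mounted at the origin on the work surface. World frame = base frame: x ahead of the robot, y to its left, z up, the work surface at z = 0. Lengths are in m, angles in rad, forces in N, time in s.
With the tool pointing down it reaches from about 0.4 to 0.85 m from the base axis. Payload 10.4 kg.
Tool frame: the origin (TCP) lies at the very end of the fingers, on their centre line; the grasp point (between the pads) lies 19 mm behind it (arm.grip_point_offset is the distance from the TCP to the grasp point, in m); z points along the fingers, y is the line along which they close (so a half turn about z gives the same grasp; the last joint's range is limited). The gripper opens to 85 mm and grips with 20 to 120 N. Pads are 22 mm wide; open, the fingers measure 114 mm over their backs; the gripper's body (76 mm by 85 mm) begins 54 mm behind the grasp point. The pads swing forward as they close: fully open they stand 13 mm farther back than shut.
Start: joints at [1.205, 0.332, -0.065, 1.46, 0.022, 1.35, -0.088], TCP at [0.21, -0.589, 0.197] pointing down, gripper open.
Joint ranges: [-2.6, 2.6], [-0.5, 2.12], [-1.47, 1.34], [0.16, 2.42], [-1.27, 4.41], [0.06, 2.06], [-2.6, 2.6]. Speed limits (rad/s): [2.22, 2.22, 2.79, 2.79, 3.14, 3.14, 3.14].

### API

Orientations are given as a rotation vector (axis times angle).
In Python, from plant import get_state, imaging, close_job, arm gives the robot as it stands. The module is installed in compiled form; this text tells all that it offers.
- The arm moves only by the tool jog_arm, never from a script. Its argument "motion" is a list of rows, each a list of 6 numbers: the shift along the tool's x, y, z in units of 500 mm (1.0 is 500 mm), then the turn, a rotation vector about the tool's x, y, z in units of 360 degrees (1.0 is 360 degrees). In form: [[tx, ty, tz, wx, wy, wz], ...]. A call has 1 to 5 rows; each row is the pose to reach, as a shift and turn from the pose commanded when the call began, along the tool's axes at that moment, turning the shorter way round; what a row does not reach only later rows make up. A row lasts 1/8 s, in which the tool goes at most 62.5 mm and 10.7 degrees, less where a joint would pass 70% of its speed; a pose out of reach is approached as far as the arm can. A call with a number of a shift or a turn outside -1 to 1 is refused whole. A call with a gripper value outside its range is refused whole. "gripper" is the finger opening in mm, from 0 to 85.4, set as the call begins (left out, the last holds). The fingers move at their own pace and stop on an object; "squeeze" is the grip in N (left out, the last holds). Time passes only in rows, so rows that repeat a pose let the fingers close. It gives the time, the measured TCP pose, the force, the opening and the grip force at its end, in the units of the state.
- get_state(): the state, without advancing time (a new reading comes with each control period).
- imaging.get_image(name): name is "side" or "top"; returns a dict with "color" (400x640x3 uint8, blue, green, red), "depth" (400x640 float32, m along the optical axis (not along the pixel's ray), 0 where there is no reading), "K" (3x3 intrinsics, pixels), "xyz" and "rotation" of the camera in the world. Camera axes: x right, y down, z forward; pixel columns grow to the right and rows downward; lengths in m; the calibration is good to about 2 mm. A picture is of the moment at which its call begins.
- close_job(): hands the job in; it is judged then, once.
The state is a dict: "clock": time; "joints": joint angles; "qd": joint speeds; "joint_torque": joint torques, N m; "eef_pos": TCP position; "eef_rot": TCP orientation; "ft_force": force on the tool from outside, world axes, zero at the start; "ft_torque": the same for the moment, N m; "opening": opening from 0.0 (shut) to 1.0 (fully open); "grip_force": force on a finger pad.
Only numpy, scipy, OpenCV 4.12 (cv2) and the standard library are available. Lean on these libraries where they do the work, as an engineer would, in place of code of your own. Each camera call takes 0.05 s, during which the arm holds its last target. There are 200 camera calls.

### The job

Please put the oblong spice tin away: lift it up and off its hook, stand it on the ledge and let go of it, then take it afresh and stand it in the narrow compartment of the little drawer, let go, and push the drawer fully shut. Keep the tin upright and do not drop it, and leave the round tin hanging and the mortar, grinder and shaker where they are.

Things in the scene. Friction and masses are not known exactly. Their poses are not given: they have to be found in the camera images.
- oblong_tin: Oblong dark metal spice tin, 0.15 to 0.31 kg: closed box 56 (x) x 36 (y) x 42 mm high. A fixed 4 mm wire bail in its y-z plane, legs at y = -14, +14, rises 30 mm above the box, 25 mm free beneath. Origin: centre of the underside. Hangs by the bail on one of the two hooks, underside 60 mm above the ledge, x along the hook away from the robot; sways if touched. Stands stably on its flat underside.
- tin_top (a point): Centre of the oblong tin's box top, under the bail, 42 mm above its origin. On the hook, fingers have room at the broad sides (36 mm apart, along y), and the gripper's palm passes above bail, hook and bar. Stood 120 mm or more in front of its hook place, it can be taken by its ends clear of the hooks.
- round_tin: Bystander: round dark metal tin, 44 mm across, 42 mm high, same bail, hanging on the other hook 140 mm away. Origin: centre of the underside. Which tin is on which hook changes.
- stand: Fixed hook stand. Wooden foot 60 x 270 x 16 mm (x -30 to +30), steel posts at y = -120, +120 mm carry a 10 mm bar along y, axis 125.5 mm above the ledge. Hooks at y = -70 and +70 mm point to the stand's -x (the robot). Tins hang 60 mm in front of the bar. Origin: on the ledge below the bar's middle.
- hook_right (a point): Tip of the hook at the stand's y = -70 mm: the other, at y = +70 mm, is alike. A 5 mm rod runs from the bar to -x, its top 128 mm above the ledge, then turns up; the tip's top is 137 mm high, 75 mm before the bar. To come off, a tin rises 10 to 19 mm (14 is best; beyond, the box meets the rod), then moves 70 mm along the stand's -x.
- cabinet: Fixed low pine drawer box, 200 mm deep (x), 190 mm wide (y), 112 mm high, its front facing its -x (the robot). Origin: centre of the underside; x points into the box, away from the robot.
- drawer (a joint): How far the drawer is out, m: 0 shut, 0.155 fully out (stop). Slides along the cabinet's -x with 1 to 2 N and stays where left; starts 0 to 0.03 out. Front panel 12 mm thick, top 106 mm above the ledge; inside walls and divider end 64 mm above the ledge.
- drawer_handle (a point): Centre of the drawer's steel bar handle, 85 mm above the ledge, 35 mm in front of the drawer's front, 100 mm long along the cabinet's y; room for a finger behind it from above. Moves with the drawer.
- compartment (a point): Floor of the drawer's narrow compartment (at cabinet's -y, the robot's right), 18 mm above the ledge: where the tin stands. Moves with the drawer, axes as the cabinet's. 46 mm wide (y), 69 mm from here to the front wall, 99 mm to the back; walls 46 mm high. With the drawer 150 mm out, 75 mm before the cabinet's front edge.
- divider (a point): Top of the divider beside the compartment. The tin goes in only lengthwise (x along the drawer, either way round), its box sinking 4 mm below the walls: fingers fit at its two ends (56 mm apart), not at its broad sides. Tin and bail pass under the cabinet top. The wide compartment at +y, with a cardboard box in it, is not the tin's place.
- mortar: Bystander: grey stoneware mortar, 104 mm across, 72 mm high, its pestle leaning in it up to 120 mm. Origin: centre of the underside.
- grinder: Bystander: beech pepper grinder, 54 mm across, 142 mm high. Origin: centre of the underside.
- shaker: Bystander: square glass shaker with black flip-top cap, 44 x 44 x 97 mm. Origin: centre of the underside.
Things that resemble listed ones, but are neither listed nor needed, are in the scene too. Leave any green, purple or yellow look-alike of the oblong_tin alone.

How it is judged:
By the outcome, as a careful person would: the job done as asked, in the order asked, and still so for the second after the job is handed in, with the robot touching nothing.
It also fails if it takes over 72 s, if anything falls off the work surface, if the arm or the gripper's body presses on something with over 40 N, if the wrist force passes 120 N, or if a joint passes its speed limit or range.

## Working session

There is one attempt and no reset: what is moved stays moved. The work goes in short steps, Python scripts to look and compute and a tool call to move; the robot and the scene stay as the last step left them, time stands still between calls to the robot, and variables do not carry over. Pictures are saved under pics/ and viewed, at most 10 in all, crops included, and the job is handed in when it is done.

Besides the shell and the picture viewer there is one more tool, called after "Request:" as name(argument=value, ...) on one line, values as JSON. jog_arm: Moves the arm, as the interface text tells. Shifts and turns lie within -1 to 1; 1 stands for 500 mm of shift or 360 degrees of turn. Its arguments: {"type":"object","properties":{"motion":{"type":"array"},"gripper":{"type":"number"},"squeeze":{"type":"number"}},"required":["motion"]}

```bash
mkdir -p pics; cat > h.py <<'E'
import numpy as np, cv2
from plant import get_state, imaging, close_job, arm
from scipy.spatial.transform import Rotation as R
def cam(n):
    d=imaging.get_image(n)
    r=np.array(d["rotation"],float)
    d["R"]=R.from_rotvec(r).as_matrix() if r.size==3 else r.reshape(3,3)
    d["xyz"]=np.array(d["xyz"],float); return d
def cloud(d):
    h,w=d["depth"].shape; u,v=np.meshgrid(np.arange(w),np.arange(h)); K=d["K"]
    z=d["depth"]; c=np.stack([(u-K[0,2])/K[0,0]*z,(v-K[1,2])/K[1,1]*z,z],-1)
    return c@d["R"].T+d["xyz"]
def ray(d,u,v,z):
    K=d["K"]; r=d["R"]@np.array([(u-K[0,2])/K[0,0],(v-K[1,2])/K[1,1],1]); 
    return d["xyz"]+r*(z-d["xyz"][2])/r[2]
def proj(d,p):
    c=d["R"].T@(np.array(p)-d["xyz"]); q=d["K"]@c; return q[:2]/q[2]
E
python3 - <<'E'
from h import *
s=get_state(); print({k:np.round(v,3) for k,v in s.items()}, arm.grip_point_offset)
for n in("side","top"):
    d=cam(n); cv2.imwrite(f"pics/{n}0.png",d["color"]); print(n,d["xyz"],d["R"].round(3),d["K"][0,0],(d["depth"]>0).mean())
E
```

```text
{'clock': np.float64(0.0), 'joints': array([ 1.205,  0.333, -0.065,  1.461,  0.022,  1.35 , -0.088]), 'qd': array([ 0.   , -0.001, -0.   ,  0.   , -0.001,  0.002,  0.001]), 'joint_torque': array([-1.0000e-03, -6.2545e+01,  4.9000e-02, -3.9160e+01,  1.6000e-02,
        1.0000e-02, -0.0000e+00]), 'eef_pos': array([ 0.21 , -0.588,  0.197]), 'eef_rot': array([-3.094, -0.536,  0.   ]), 'ft_force': array([ 0.093, -0.042, -0.678]), 'ft_torque': array([-0.007, -0.051, -0.043]), 'grip_force': np.float64(0.0), 'opening': np.float64(0.996)} 0.0187
side [0.36958518 0.49785065 0.80964057] [[-0.922 -0.291  0.254]
 [-0.386  0.671 -0.633]
 [ 0.014 -0.682 -0.731]] 389.6863137812555 0.99616015625
top [ 0.50125532 -0.10581111  1.11611244] [[ 0.012 -0.995  0.103]
 [-1.    -0.013 -0.013]
 [ 0.014 -0.103 -0.995]] 403.92477662262087 0.99614453125
```

View pics/side0.png

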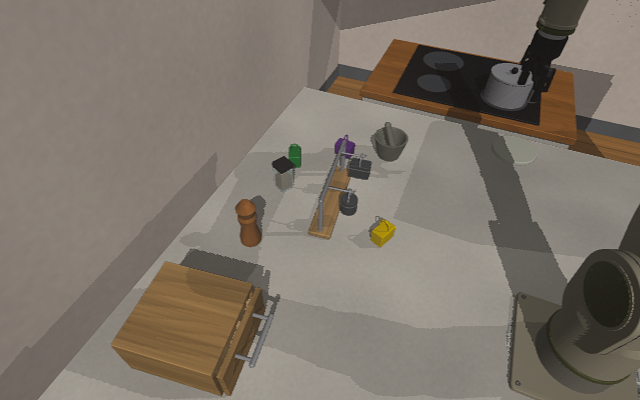

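View pics/top0.png

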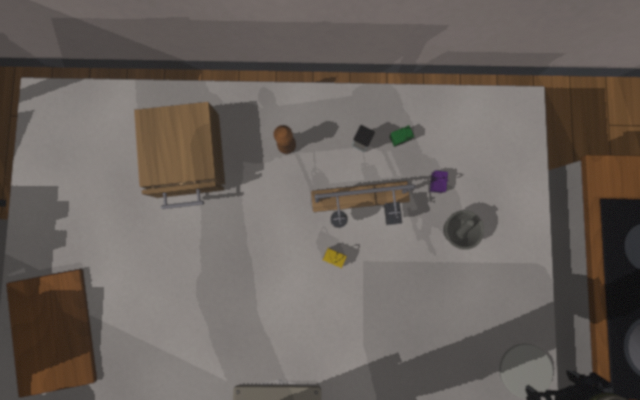

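The side view shows the oblong dark tin at (360,168), right of the mortar-side post, and the round dark tin at (348,203). The cabinet is at lower left with its handle at (262,338). In the top view, candidates for the oblong tin are:
- dark box (393,213)
- round dark tin (339,218)
- yellow (335,258)
- purple (439,181)
- green (402,135)

By description I choose the dark rectangular one at (393,213).

```bash
python3 - <<'E'
from h import *
T=cam("top"); S=cam("side")
a=cv2.resize(T["color"][160:280,300:480],None,fx=3,fy=3,interpolation=2); b=cv2.resize(S["color"][120:260,270:420],None,fx=2.6,fy=2.6,interpolation=2)
b=cv2.resize(b,(int(b.shape[1]*a.shape[0]/b.shape[0]),a.shape[0]));a=cv2.convertScaleAbs(a,alpha=2)
cv2.imwrite("pics/crop.png",np.hstack([a[:, :410],b])[:, :800])
for n,d in(("T",T),("S",S)):
    P=cloud(d); hsv=cv2.cvtColor(d["color"],cv2.COLOR_BGR2HSV)
    tab=P[(abs(P[...,0]-.55)<.05)&(abs(P[...,1]+.0)<.3)&(abs(P[...,2])<.03)]; print(n,"table z",np.median(tab[:,2]))
    def box(u0,u1,v0,v1):
        return P[v0:v1,u0:u1].reshape(-1,3)
    if n=="T": regs=dict(obl=(380,408,200,228),rnd=(325,355,206,232),bar=(316,432,170,205),cab=(130,225,95,185),hand=(150,250,180,212),mortar=(440,490,205,255),yel=(320,350,245,270),pur=(428,452,168,195),grind=(270,300,120,158),shak=(352,376,122,148))
    else: regs=dict(obl=(345,374,158,182),rnd=(336,360,188,217),yel=(365,400,215,248),hand=(235,285,290,370))
    for k,r in regs.items():
        q=box(*r); q=q[q[:,2]>.02]
        z=np.percentile(q[:,2],[5,50,95]); print(k,len(q),z.round(3),'x',np.percentile(q[:,0],[2,50,98]).round(3),'y',np.percentile(q[:,1],[2,50,98]).round(3))
    np.save(f"{n}.npy",P)
E
```

```text
T table z -0.001737483829289732
obl 372 [0.075 0.1   0.128] x [0.542 0.569 0.598] y [-0.311 -0.289 -0.273]
rnd 260 [0.094 0.1   0.13 ] x [0.507 0.553 0.578] y [-0.173 -0.153 -0.111]
bar 548 [0.066 0.127 0.132] x [0.501 0.619 0.638] y [-0.337 -0.233 -0.099]
cab 6544 [0.067 0.11  0.113] x [0.639 0.736 0.837] y [0.161 0.253 0.357]
hand 1169 [0.03  0.089 0.111] x [0.578 0.625 0.651] y [0.158 0.247 0.331]
mortar 1011 [0.027 0.066 0.111] x [0.484 0.529 0.578] y [-0.528 -0.487 -0.432]
yel 303 [0.034 0.041 0.065] x [0.432 0.453 0.476] y [-0.175 -0.146 -0.117]
pur 324 [0.028 0.04  0.063] x [0.634 0.661 0.689] y [-0.447 -0.427 -0.411]
grind 469 [0.025 0.123 0.14 ] x [0.74  0.755 0.783] y [-0.034 -0.013  0.012]
shak 356 [0.042 0.091 0.097] x [0.747 0.767 0.796] y [-0.242 -0.216 -0.193]
S table z 0.0002304843184381955
obl 398 [0.066 0.097 0.104] x [0.542 0.568 0.596] y [-0.307 -0.278 -0.271]
rnd 400 [0.066 0.1   0.129] x [0.533 0.552 0.58 ] y [-0.17  -0.143 -0.131]
yel 362 [0.024 0.041 0.067] x [0.429 0.453 0.477] y [-0.168 -0.138 -0.113]
hand 1926 [0.032 0.09  0.113] x [0.576 0.624 0.667] y [0.166 0.227 0.3  ]
```

View pics/crop.png

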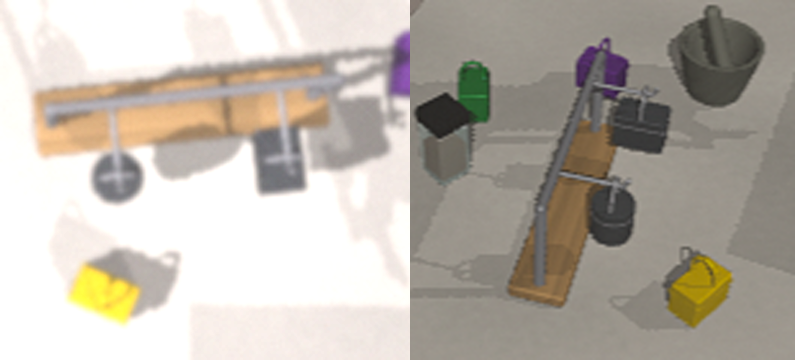

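The crop confirms it: the dark rectangular tin hangs on the right hook (top-view ≈(393,213)), the dark round one on the left hook, and the yellow box stands clear in front of the round tin. Now exact poses.

```bash
python3 - <<'E'
from h import *
def rect(q):
    (c,s,a)=cv2.minAreaRect((q[:,:2]*1000).astype(np.float32)); return np.round(c,1),np.round(s,1),round(a,1)
def line(q):
    l=cv2.fitLine((q[:,:2]*1000).astype(np.float32),cv2.DIST_HUBER,0,.01,.01).ravel(); return np.degrees(np.arctan2(l[1],l[0])).round(2),l[2:].round(1)
for n in "TS":
    P=np.load(n+".npy").reshape(-1,3); X,Y,Z=P.T
    m=lambda x0,x1,y0,y1,z0,z1:P[(X>x0)&(X<x1)&(Y>y0)&(Y<y1)&(Z>z0)&(Z<z1)]
    q=m(.53,.605,-.33,-.25,.095,.107);print(n,'obl',len(q),rect(q),q.mean(0).round(4))
    q=m(.53,.59,-.18,-.11,.095,.107);print('rnd',rect(q))
    q=m(.59,.66,-.38,-.05,.12,.14);print('bar',len(q),line(q),q[:,2].max(), [(y, q[abs(q[:,1]-y)<.01][:,0].mean().round(4)) for y in(-.32,-.22,-.12) if (abs(q[:,1]-y)<.01).any()])
    q=m(.5,.61,-.31,-.26,.115,.14);print('hook',rect(q),line(q))
    q=m(.5,.9,.13,.4,.108,.118);print('cabtop',rect(q),q[:,2].mean())
    q=m(.5,.66,.13,.4,.098,.1085);print('front',rect(q),q[:,2].mean())
    q=m(.5,.612,.13,.4,.075,.1);print('handle',rect(q),line(q),np.percentile(q[:,2],[5,50,95]).round(4))
    q=m(.4,.9,-.6,.2,.02,.15)
print(R.from_rotvec(get_state()['eef_rot']).as_matrix().round(3))
E
```

```text
T obl 263 (array([ 570.1, -293.5]), array([55.6, 36.4]), 5.9) [ 0.5685 -0.2922  0.0998]
rnd (array([ 552.8, -155.4]), array([40.3, 40.6]), 0.5)
bar 451 (np.float32(-83.3), array([ 620.5, -215.9], dtype=float32)) 0.1330038137529277 [(-0.32, np.float64(0.6337)), (-0.22, np.float64(0.6214)), (-0.12, np.float64(0.6096))]
hook (array([ 581.6, -287.7]), array([49.5, 27.4]), 25.4) (np.float32(6.58), array([ 582.4, -291.5], dtype=float32))
cabtop (array([729.6, 263.4]), array([217.9, 190.4]), 7.4) 0.11048247681797259
front (array([634.9, 252. ]), array([ 50.3, 188.9]), 0.5) 0.1045403282121182
handle (array([593.5, 265.2]), array([149.3,  36.1]), 89.3) (np.float32(-86.8), array([587.6, 243.8], dtype=float32)) [0.083  0.0869 0.0912]
S obl 197 (array([ 570.9, -291.3]), array([55.8, 38.2]), 6.6) [ 0.5701 -0.2881  0.101 ]
rnd (array([ 553.4, -151.2]), array([42.8, 41.2]), 18.7)
bar 306 (np.float32(-83.46), array([ 618.7, -200.2], dtype=float32)) 0.13373806195495141 [(-0.32, np.float64(0.6334)), (-0.22, np.float64(0.6219)), (-0.12, np.float64(0.6099))]
hook (array([ 581.6, -287.2]), array([49.4, 27.8]), 25.6) (np.float32(7.54), array([ 579.4, -290.5], dtype=float32))
cabtop (array([729.5, 265. ]), array([219.5, 190.9]), 7.4) 0.11232303550133584
front (array([631. , 256.3]), array([192.4,  50.4]), 87.9) 0.10522657620243217
handle (array([592.8, 267.5]), array([152.2,  38.1]), 89.9) (np.float32(88.65), array([588. , 247.6], dtype=float32)) [0.0831 0.0894 0.0927]
[[ 0.942  0.336 -0.   ]
 [ 0.336 -0.942  0.001]
 [-0.    -0.001 -1.   ]]
```

```bash
python3 - <<'E'
from h import *
for n in "TS":
    P=np.load(n+".npy").reshape(-1,3)
    for yaw in (6.4,7.4,8.4):
        a=np.radians(yaw);C=np.array([[np.cos(a),np.sin(a)],[-np.sin(a),np.cos(a)]])
        q=np.c_[P[:,:2]@C.T,P[:,2]]
        q=q[(q[:,0]>.55)&(q[:,0]<.9)&(q[:,1]>.05)&(q[:,1]<.3)]
        t=q[(q[:,2]>.1085)&(q[:,0]>.67)&(q[:,0]<.86)]
        hnd=q[(q[:,2]>.075)&(q[:,2]<.1)&(q[:,0]<.64)]
        h0=np.percentile(hnd[:,0],3)
        b=hnd[hnd[:,0]<h0+.014]
        # side edge straightness: right edge y vs x, handle x vs y
        pe=[(np.percentile(t[(t[:,0]>x)&(t[:,0]<x+.03)][:,1],[1,99])*1e3).round(1) for x in(.68,.75,.82)]
        print(n,yaw,'ytop',pe,'handle y',np.percentile(b[:,1],[1,99]).round(4),'slope',np.polyfit(b[:,1],b[:,0],1)[0].round(3),'x',b[:,0].mean().round(4),'z',np.percentile(b[:,2],[50,97]).round(4))
        if yaw==7.4:
            s=q[(q[:,1]>.13)&(q[:,1]<.20)]
            for x in np.arange(.585,.7,.004):
                z=s[(s[:,0]>=x)&(s[:,0]<x+.004)][:,2]
                if len(z): print(x.round(3),len(z),np.median(z).round(4),end=' | ')
            print()
E
```

```text
T 6.4 ytop [array([ 86.3, 271.9]), array([ 88.2, 273. ]), array([ 89.3, 274.5])] handle y [0.1239 0.2312] slope -0.008 x 0.6093 z [0.087  0.0913]
T 7.4 ytop [array([ 74.2, 259.9]), array([ 74.2, 259.1]), array([ 74.7, 259.5])] handle y [0.1132 0.2205] slope 0.006 x 0.6124 z [0.087  0.0913]
0.585 39 -0.0015 | 0.589 35 -0.0009 | 0.593 39 -0.0015 | 0.597 37 -0.0012 | 0.601 34 -0.0015 | 0.605 67 -0.0002 | 0.609 79 0.0858 | 0.613 78 0.0852 | 0.617 13 0.0829 | 0.621 2 -0.0019 | 0.625 5 -0.0022 | 0.629 33 -0.0018 | 0.633 32 -0.0015 | 0.637 33 -0.0026 | 0.641 33 -0.0017 | 0.645 184 0.0589 | 0.649 45 0.1044 | 0.653 41 0.104 | 0.657 25 0.1027 | 0.665 45 0.1091 | 0.669 54 0.1099 | 0.673 66 0.1089 | 0.677 73 0.1085 | 0.681 53 0.1096 | 0.685 45 0.11 | 0.689 45 0.1097 | 0.693 39 0.11 | 0.697 48 0.1103 | 
T 8.4 ytop [array([ 62.3, 247.8]), array([ 61.2, 245.9]), array([ 60.3, 244.8])] handle y [0.1025 0.2097] slope 0.015 x 0.6152 z [0.087  0.0913]
S 6.4 ytop [array([ 89.2, 275. ]), array([ 90.6, 276.1]), array([ 91.7, 277. ])] handle y [0.127  0.2337] slope -0.015 x 0.6092 z [0.0897 0.0924]
S 7.4 ytop [array([ 77.1, 262.8]), array([ 77. , 262.7]), array([ 77.2, 262.5])] handle y [0.1163 0.223 ] slope -0.001 x 0.6123 z [0.0897 0.0924]
0.585 67 0.0003 | 0.589 61 -0.0 | 0.593 67 0.0002 | 0.597 66 0.0003 | 0.601 65 -0.0002 | 0.605 121 0.0018 | 0.609 144 0.0883 | 0.613 129 0.0881 | 0.617 77 0.0005 | 0.621 68 0.0006 | 0.625 49 0.0003 | 0.629 5 0.0868 | 0.633 3 -0.0001 | 0.637 12 0.0016 | 0.641 55 0.0007 | 0.645 519 0.0609 | 0.649 100 0.1057 | 0.653 76 0.1062 | 0.657 41 0.106 | 0.665 81 0.11 | 0.669 74 0.1124 | 0.673 86 0.1125 | 0.677 81 0.1121 | 0.681 82 0.1122 | 0.685 100 0.1119 | 0.689 129 0.1113 | 0.693 115 0.1116 | 0.697 70 0.1123 | 
S 8.4 ytop [array([ 64.9, 250.6]), array([ 63.9, 249.3]), array([ 62.6, 248.1])] handle y [0.1056 0.2123] slope 0.011 x 0.6152 z [0.0897 0.0924]
```

```bash
cat >> h.py <<'E'
def pose(xyz,h):
    h=np.radians(h); c,s=np.cos(h),np.sin(h)
    return np.array(xyz,float),np.array([[-s,c,0],[c,s,0],[0,0,-1.]]).T
def rel(a,b):
    t=a[1].T@(b[0]-a[0])/.5; w=R.from_matrix(a[1].T@b[1]).as_rotvec()/(2*np.pi)
    return np.r_[t,w].round(4)
def now():
    s=get_state(); return np.array(s["eef_pos"]),R.from_rotvec(s["eef_rot"]).as_matrix()
def plan(*wps):
    a=now()
    for w in wps:
        b=pose(*w); print(rel(a,b).tolist(), 'mm',round(np.linalg.norm(b[0]-a[0])*1e3)); a=b
def cab(x,y,z):
    a=np.radians(7.4); return [np.cos(a)*x-np.sin(a)*y,np.sin(a)*x+np.cos(a)*y,z]
E
python3 - <<'E'
from h import *
H=cab(.6123,.1685,.2); print(H)
plan(([.335,-.31,.2],-45),([.46,-.03,.2],-19),(H,7.4),(cab(.6123,.1685,.069),7.4))
E
```

```text
[np.float64(0.5854981947038468), np.float64(0.24595813464599242), 0.2]
[0.4226, -0.4404, -0.0058, -0.0001, -0.0, -0.0704] mm 305
[0.5728, -0.2192, 0.0, 0.0, 0.0, -0.0722] mm 307
[0.6036, 0.0576, 0.0, 0.0, 0.0, -0.0733] mm 303
[0.0, 0.0, 0.262, 0.0, 0.0, 0.0] mm 131
```

Request:
jog_arm(motion=[[0.4226,-0.4404,-0.0058,0,0,-0.0704],[0.4226,-0.4404,-0.0058,0,0,-0.0704],[0.4226,-0.4404,-0.0058,0,0,-0.0704],[0.4226,-0.4404,-0.0058,0,0,-0.0704],[0.4226,-0.4404,-0.0058,0,0,-0.0704]], gripper=26, squeeze=40)

```text
clock: 0.82
eef_pos: [0.3358, -0.308, 0.2004]
eef_rot: [2.902, 1.203, -0.0]
ft_force: [1.5, -0.2, 0.2]
opening: 0.3
grip_force: 0.0
```

Request:
jog_arm(motion=[[0.5728,-0.2192,0,0,0,-0.0722],[0.5728,-0.2192,0,0,0,-0.0722],[0.5728,-0.2192,0,0,0,-0.0722],[0.5728,-0.2192,0,0,0,-0.0722],[0.5728,-0.2192,0,0,0,-0.0722]])

```text
clock: 1.45
eef_pos: [0.4607, -0.0281, 0.2005]
eef_rot: [2.557, 1.824, 0.001]
ft_force: [0.7, -0.3, -0.4]
opening: 0.302
grip_force: 0.0
```

Request:
jog_arm(motion=[[0.6036,0.0576,0,0,0,-0.0733],[0.6036,0.0576,0,0,0,-0.0733],[0.6036,0.0576,0,0,0,-0.0733],[0.6036,0.0576,0,0,0,-0.0733],[0.6036,0.0576,0,0,0,-0.0733]])

```text
clock: 2.08
eef_pos: [0.5864, 0.2476, 0.1998]
eef_rot: [-2.074, -2.359, 0.0]
ft_force: [1.1, -0.4, 0.8]
opening: 0.306
grip_force: 0.0
```

```bash
python3 - <<'E'
from h import *
cam("top"); S=cam("side"); print(np.round(get_state()["eef_pos"],4), (R.from_matrix(now()[1].T@pose([0,0,0],7.4)[1]).as_rotvec()*57.3).round(2))
plan((cab(.6123,.1685,.069),7.4),(cab(.4623,.1685,.069),7.4))
E
```

```text
[0.5847 0.2522 0.1988] [-0.14 -0.22  0.37]
[-0.0135, 0.0006, 0.2595, -0.0004, -0.0006, 0.001] mm 130
[-0.0, -0.3, 0.0, 0.0, 0.0, 0.0] mm 150
```

Request:
jog_arm(motion=[[0,0,0.1,0,0,0],[0,0,0.2,0,0,0],[0,0,0.262,0,0,0],[0,0,0.262,0,0,0]])

```text
clock: 2.68
eef_pos: [0.5844, 0.2442, 0.067]
eef_rot: [-2.074, -2.358, 0.007]
ft_force: [-0.1, -0.0, 0.7]
opening: 0.306
grip_force: 0.0
```

Request:
jog_arm(motion=[[0,0,0,0,0,0],[0,0,0,0,0,0],[0,0,0,0,0,0]], gripper=0)

```text
clock: 3.05
eef_pos: [0.5864, 0.2459, 0.0705]
eef_rot: [2.074, 2.359, 0.002]
ft_force: [0.1, -1.0, 0.4]
opening: 0.001
grip_force: 0.0
```

```bash
python3 - <<'E'
from h import *
S=cam("side"); T=cam("top")
cv2.imwrite("pics/h1.png",np.hstack([cv2.resize(S["color"][220:400,150:350],(400,360)),cv2.convertScaleAbs(cv2.resize(T["color"][90:270,110:310],(400,360)),alpha=2)]))
print(now()[0])
E
```

```text
[0.58607864 0.2457587  0.06994142]
```

View pics/h1.png

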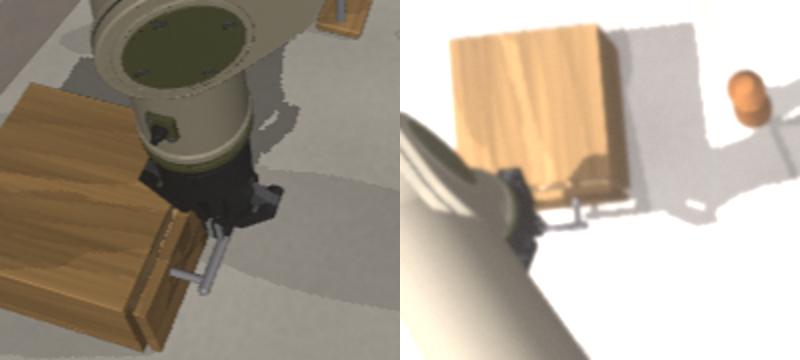

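The closed fingers appear to be right at the handle (side crop ≈(212,225)), but nothing registers as gripped. A short pull will show whether the handle is caught.

Request:
jog_arm(motion=[[0,-0.02,0,0,0,0],[0,-0.04,0,0,0,0],[0,-0.04,0,0,0,0]])

```text
clock: 3.52
eef_pos: [0.565, 0.2431, 0.0694]
eef_rot: [2.073, 2.36, -0.001]
ft_force: [0.2, 0.2, 0.4]
opening: 0.002
grip_force: 0.0
```

```bash
python3 - <<'E'
from h import *
s=get_state(); print(s["opening"],s["grip_force"],s["ft_force"])
for n in("side","top"):
    P=cloud(cam(n)).reshape(-1,3); a=np.radians(7.4)
    x=P[:,0]*np.cos(a)+P[:,1]*np.sin(a); y=-P[:,0]*np.sin(a)+P[:,1]*np.cos(a);z=P[:,2]
    for y0,y1 in((.115,.135),(.2,.222)):
      for zz,l in(((.078,.096),'bar'),((.1,.108),'panel')):
        q=x[(y>y0)&(y<y1)&(z>zz[0])&(z<zz[1])&(x>.55)&(x<.665)]
        if len(q)>3: print(n,y0,l,len(q),np.percentile(q,[5,25,50,75,95]).round(4))
E
```

```text
0.001837903287919367 0.0 [0.20731025 0.24714551 0.35442071]
side 0.2 bar 175 [0.6081 0.6127 0.6229 0.6407 0.6481]
side 0.2 panel 81 [0.6478 0.6493 0.6523 0.6552 0.6586]
top 0.115 bar 75 [0.608  0.6123 0.6213 0.6368 0.6474]
top 0.115 panel 34 [0.6477 0.6497 0.6524 0.6554 0.6586]
```

The drawer has not moved, so the finger tips must have stayed too high: part-open, they stand farther back. I'll retry deeper.

Request:
jog_arm(motion=[[0,0,-0.08,0,0,0],[0,0.02,-0.14,0,0,0],[0,0.04,-0.14,0,0,0],[0,0.04,-0.14,0,0,0]], gripper=28)

```text
clock: 4.12
eef_pos: [0.5861, 0.2453, 0.1383]
eef_rot: [-2.075, -2.358, 0.001]
ft_force: [-0.2, -0.4, -0.6]
opening: 0.328
grip_force: 0.0
```

Request:
jog_arm(motion=[[0,0,0.08,0,0,0],[0,0,0.15,0,0,0],[0,0,0.178,0,0,0],[0,0,0.178,0,0,0]])

```text
clock: 4.62
eef_pos: [0.585, 0.2455, 0.0494]
eef_rot: [-2.073, -2.359, 0.003]
ft_force: [0.3, 0.5, 0.6]
opening: 0.326
grip_force: 0.0
```

Request:
jog_arm(motion=[[0,0,0,0,0,0],[0,0,0,0,0,0],[0,0,0,0,0,0]], gripper=0)

```text
clock: 5.0
eef_pos: [0.5865, 0.2462, 0.0518]
eef_rot: [2.073, 2.359, 0.003]
ft_force: [-1.0, -0.9, 5.9]
opening: 0.095
grip_force: 39.9
```

Handle gripped (about 8 mm between the pads). Now I pull it out.

Request:
jog_arm(motion=[[0,-0.04,0,0,0,0],[0,-0.1,0,0,0,0],[0,-0.16,0,0,0,0],[0,-0.22,0,0,0,0],[0,-0.27,0,0,0,0]])

```text
clock: 5.62
eef_pos: [0.4523, 0.229, 0.0517]
eef_rot: [2.073, 2.358, 0.005]
ft_force: [1.4, 1.6, 9.2]
opening: 0.096
grip_force: 41.0
```

Request:
jog_arm(motion=[[0,-0.02,0,0,0,0],[0,-0.02,0,0,0,0],[0,-0.02,0,0,0,0]])

```text
clock: 6.0
eef_pos: [0.4428, 0.2278, 0.0517]
eef_rot: [2.073, 2.359, 0.004]
ft_force: [-1.5, 0.4, 8.0]
opening: 0.099
grip_force: 40.7
```

Request:
jog_arm(motion=[[0,0,0,0,0,0],[0,0,-0.06,0,0,0],[0,0,-0.16,0,0,0],[0,0,-0.28,0,0,0],[0,0,-0.28,0,0,0]], gripper=28)

```text
clock: 6.62
eef_pos: [0.4439, 0.2284, 0.1945]
eef_rot: [2.072, 2.356, 0.009]
ft_force: [-0.1, 0.2, -1.1]
opening: 0.328
grip_force: 0.0
```

```bash
python3 - <<'E'
from h import *
p=now()[0]; print(p, get_state()["opening"])
for n in("side","top"):
    d=cam(n); P=cloud(d)
    m=(np.linalg.norm(P[...,:2]-p[:2],axis=-1)<.07)&(P[...,2]>.13)&(P[...,2]<.35)
    print(n,m.sum(), np.percentile(P[m][:,2],[0,.5,1,2,5,10]).round(3) if m.any() else '')
    q=P[m]; 
    for z in np.arange(.15,.3,.01):
        r=q[(q[:,2]>=z)&(q[:,2]<z+.01)]-p
        if len(r): print(z.round(2),len(r),'x',r[:,0].min().round(3),r[:,0].max().round(3),'y',r[:,1].min().round(3),r[:,1].max().round(3))
    np.save(n+"_o.npy",P); cv2.imwrite(f"pics/{n}_o.png",d["color"])
S=cv2.imread("pics/side_o.png");T=cv2.imread("pics/top_o.png")
cv2.imwrite("pics/o.png",np.hstack([cv2.resize(S[180:400,110:370],(390,330)),cv2.convertScaleAbs(cv2.resize(T[90:310,80:340],(390,330)),alpha=2)]))
E
```

```text
[0.44394522 0.22839609 0.1945044 ] 0.32822568051262163
side 1967 [0.23  0.235 0.238 0.241 0.25  0.271]
0.23 36 x -0.027 0.026 y -0.007 0.014
0.24 57 x -0.028 0.026 y -0.006 0.015
0.25 52 x -0.027 0.026 y -0.003 0.015
0.26 47 x -0.029 0.021 y -0.003 0.015
0.27 104 x -0.047 0.043 y -0.002 0.019
0.28 345 x -0.052 0.049 y -0.016 0.019
0.29 150 x -0.056 0.053 y -0.017 0.02
top 860 [0.226 0.232 0.234 0.237 0.247 0.271]
0.22 3 x -0.019 -0.015 y -0.014 -0.002
0.23 18 x -0.024 0.026 y -0.014 -0.004
0.24 27 x -0.026 0.027 y -0.016 -0.004
0.25 12 x -0.019 0.025 y -0.015 -0.005
0.26 24 x -0.032 0.034 y -0.016 -0.003
0.27 116 x -0.045 0.048 y -0.02 0.01
0.28 96 x -0.051 0.052 y -0.02 0.012
0.29 85 x -0.056 0.058 y -0.021 0.004
```

View pics/o.png

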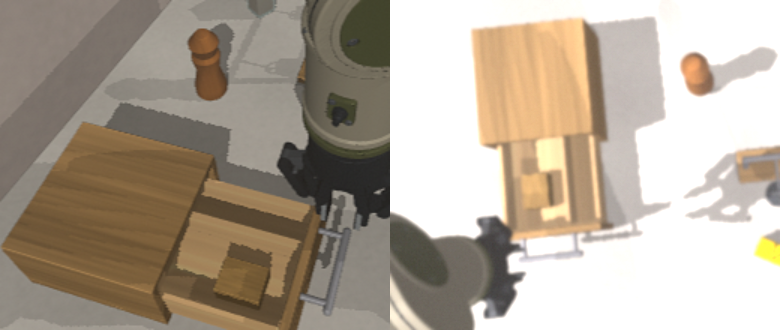

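```bash
python3 - <<'E'
from h import *
d=cam("side"); p,M=now(); P=cloud(d); print(p)
I=d["color"].copy(); u,v=proj(d,p).astype(int); f=5
I=cv2.resize(I[v-60:v+40,u-60:u+60],None,fx=f,fy=f,interpolation=0)
for k,c in((0,(0,0,255)),(.03,(0,255,0)),(.073,(255,0,0))):
    for o in(-.014,.014):
        q=proj(d,p-M[:,2]*k+M[:,1]*o); cv2.circle(I,(int((q[0]-u+60)*f),int((q[1]-v+60)*f)),4,c,-1)
cv2.imwrite("pics/tip.png",I)
for r in range(v-30,v+12,3): print(r-v,[round(float(z),3) for z in P[r,u-22:u+23:4,2]])
E
```

```text
[0.4416677  0.2266022  0.18959682]
-30 [0.281, 0.281, 0.313, 0.32, 0.356, 0.36, 0.363, 0.364, 0.365, 0.362, 0.357, 0.326]
-27 [0.278, 0.278, 0.305, 0.308, 0.261, 0.3, 0.305, 0.326, 0.326, 0.329, 0.314, 0.319]
-24 [0.275, 0.273, 0.297, 0.3, 0.002, -0.0, -0.0, -0.0, 0.318, 0.322, 0.296, 0.278]
-21 [-0.0, -0.003, 0.277, 0.281, -0.001, 0.0, 0.0, 0.003, 0.307, 0.309, 0.292, 0.278]
-18 [0.001, 0.104, 0.271, 0.264, -0.0, 0.002, 0.001, 0.001, 0.296, 0.3, 0.289, 0.28]
-15 [0.061, 0.107, 0.247, 0.26, -0.001, 0.001, -0.001, -0.001, 0.278, 0.281, 0.28, 0.277]
-12 [0.053, 0.107, 0.238, 0.249, 0.0, -0.002, -0.0, 0.003, 0.261, 0.272, 0.275, 0.268]
-9 [0.063, 0.106, 0.088, 0.24, 0.0, 0.0, 0.0, 0.002, 0.257, 0.253, 0.255, -0.001]
-6 [0.107, 0.105, 0.072, 0.229, -0.002, 0.002, -0.001, -0.001, 0.246, 0.243, -0.0, -0.001]
-3 [0.107, 0.107, 0.053, -0.0, 0.002, -0.002, 0.001, 0.0, 0.237, 0.233, -0.001, -0.001]
0 [0.106, 0.108, 0.091, 0.09, 0.09, -0.002, 0.091, 0.0, -0.001, -0.001, 0.001, -0.0]
3 [0.107, 0.098, 0.019, 0.001, 0.088, 0.09, 0.09, -0.002, -0.0, -0.0, 0.001, -0.002]
6 [0.106, 0.085, 0.003, -0.001, 0.0, 0.087, 0.091, 0.001, 0.001, 0.0, -0.001, -0.0]
9 [0.108, 0.066, -0.001, 0.0, 0.0, 0.089, 0.09, -0.0, 0.001, 0.0, -0.001, 0.0]
```

View pics/tip.png

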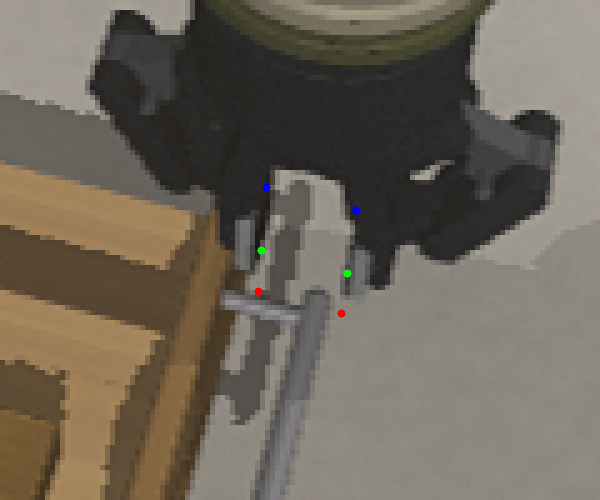

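The tip view shows the visible finger ends (crop ≈(245,268) and (360,297)) sitting roughly 30 mm above the reported TCP. That explains the first miss, so I'll allow for it in every height. The drawer is open and the compartment visible. Next, the tin.

```bash
python3 - <<'E'
from h import *
plan(([.47,-.03,.19],-38),([.5703,-.2925,.17],-83.4))
E
```

```text
[-0.5162, -0.0095, -0.0004, -0.0001, 0.0002, 0.126] mm 258
[-0.2902, 0.4813, 0.04, 0.0, 0.0, 0.1261] mm 282
```

Request:
jog_arm(motion=[[-0.5162,-0.0095,0,0,0,0.126],[-0.5162,-0.0095,0,0,0,0.126],[-0.5162,-0.0095,0,0,0,0.126],[-0.5162,-0.0095,0,0,0,0.126],[-0.5162,-0.0095,0,0,0,0.126]], gripper=60)

```text
clock: 7.4
eef_pos: [0.4693, -0.0343, 0.1885]
eef_rot: [-2.829, -1.362, 0.005]
ft_force: [0.2, 1.5, -0.0]
opening: 0.7
grip_force: 0.0
```

Request:
jog_arm(motion=[[-0.2902,0.4813,0.04,0,0,0.1261],[-0.2902,0.4813,0.04,0,0,0.1261],[-0.2902,0.4813,0.04,0,0,0.1261],[-0.2902,0.4813,0.04,0,0,0.1261],[-0.2902,0.4813,0.04,0,0,0.1261]])

```text
clock: 8.02
eef_pos: [0.5703, -0.2943, 0.1675]
eef_rot: [-3.135, -0.173, 0.005]
ft_force: [0.5, 0.2, 1.1]
opening: 0.702
grip_force: 0.0
```

Request:
jog_arm(motion=[[0,0,0,0,0,0],[0,0,0,0,0,0]])

```text
clock: 8.28
eef_pos: [0.5707, -0.2899, 0.1693]
eef_rot: [-3.134, -0.185, 0.002]
ft_force: [0.2, -0.1, 0.3]
opening: 0.704
grip_force: 0.0
```

```bash
cat > tip.py <<'E'
from h import *
def tip():
    p,M=now(); d=cam("side"); P=cloud(d); Q=(P-p)@M; 
    print("eef",p.round(4),"yaw err",(np.degrees(np.arctan2(M[1,1],M[0,1]))).round(2),"op",round(float(get_state()["opening"]),3))
    m=(abs(Q[...,0])<.02)&(abs(Q[...,1])<.065)&(Q[...,2]>-.13)&(Q[...,2]<.01)
    q=Q[m]
    for s in(-1,1):
        r=q[q[:,1]*s>.01]
        if len(r):
            i=np.argsort(-r[:,2])[:12]; print("side",s,len(r),"lowest",r[i].mean(0).round(4),r[i[0]].round(4))
    for z in(-.04,-.05,-.06):
        r=q[abs(q[:,2]-z)<.006]; print(z,len(r),r.min(0).round(4) if len(r) else'',r.max(0).round(4) if len(r) else '')
    return d
if __name__=="__main__": tip()
E
python3 tip.py
```

```text
eef [ 0.5707 -0.2899  0.1693] yaw err -83.23 op 0.698
side -1 256 lowest [ 0.0004 -0.0365 -0.0422] [ 0.0013 -0.0358 -0.0389]
side 1 32 lowest [-0.0068  0.0294 -0.0461] [-0.0058  0.0297 -0.0403]
-0.04 19 [-0.0099 -0.0398 -0.046 ] [ 0.0122  0.0349 -0.0389]
-0.05 44 [-0.01   -0.0463 -0.0558] [ 0.0124  0.0319 -0.044 ]
-0.06 40 [-0.01   -0.0482 -0.0659] [ 0.0111  0.0299 -0.054 ]
```

Request:
jog_arm(motion=[[0,0,0.06,0,0,0],[0,0,0.13,0,0,0],[0,0,0.2,0,0,0],[0,0,0.25,0,0,0],[0,0,0.26,0,0,0]])

```text
clock: 8.95
eef_pos: [0.5698, -0.2902, 0.039]
eef_rot: [-3.135, -0.184, 0.003]
ft_force: [0.4, 0.3, 1.1]
opening: 0.7
grip_force: 0.0
```

Request:
jog_arm(motion=[[0,0,0,0,0,0]])

```text
clock: 9.07
eef_pos: [0.5711, -0.2914, 0.0412]
eef_rot: [3.136, 0.183, 0.001]
ft_force: [0.1, 0.0, 0.2]
opening: 0.701
grip_force: 0.0
```

```bash
python3 - <<'E'
from tip import *
d=tip(); p,M=now()
P=cloud(d);X,Y,Z=P.reshape(-1,3).T
I=d["color"]; cv2.imwrite("pics/g1.png",cv2.resize(I[100:250,280:460],None,fx=3.5,fy=3.5,interpolation=0))
E
```

```text
eef [ 0.5711 -0.2914  0.0412] yaw err -83.33 op 0.7
side -1 259 lowest [-0.005  -0.0166 -0.0237] [ 0.0186 -0.0131 -0.0182]
side 1 15 lowest [-0.0115  0.0205 -0.0696] [-0.0093  0.029  -0.0531]
-0.04 28 [-0.0195 -0.042  -0.046 ] [ 0.0198 -0.015  -0.0344]
-0.05 44 [-0.0194 -0.0455 -0.056 ] [ 0.0168  0.029  -0.0446]
-0.06 68 [-0.0196 -0.0465 -0.0657] [ 0.0108  0.0195 -0.0542]
```

View pics/g1.png

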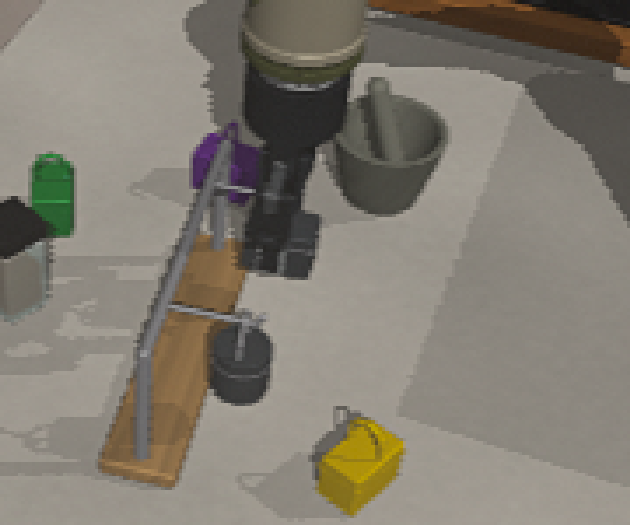

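The left finger is beside the oblong tin (crop ≈(268,245)), and the round tin and stand are clear. Closing the gripper.

Request:
jog_arm(motion=[[0,0,0,0,0,0],[0,0,0,0,0,0],[0,0,0,0,0,0],[0,0,0,0,0,0]], gripper=25, squeeze=45)

```text
clock: 9.62
eef_pos: [0.5714, -0.2925, 0.0414]
eef_rot: [3.135, 0.181, 0.003]
ft_force: [0.1, -1.5, 5.7]
opening: 0.415
grip_force: 48.1
```

Request:
jog_arm(motion=[[0,0,-0.015,0,0,0],[0,0,-0.028,0,0,0],[0,0,-0.028,0,0,0]])

```text
clock: 10.0
eef_pos: [0.5709, -0.292, 0.0548]
eef_rot: [3.136, 0.181, 0.001]
ft_force: [-0.4, 0.5, -3.3]
opening: 0.414
grip_force: 47.3
```

```bash
python3 - <<'E'
from h import *
print(now()[0])
for n in("side","top"):
    P=cloud(cam(n)).reshape(-1,3); X,Y,Z=P.T
    q=P[(X>.535)&(X<.61)&(Y>-.33)&(Y<-.25)&(Z>.05)&(Z<.125)]
    print(n,len(q),np.histogram(q[:,2],bins=np.arange(.05,.13,.005))[0], np.percentile(q[:,0],[1,99]))
E
```

```text
[ 0.57090636 -0.2920092   0.05484107]
side 298 [ 0  0  0  0  3 23 30 19 22 28 26 29 68 48  2] [0.54177885 0.596858  ]
top 44 [ 0  0  0  0  1  2  3  4  3  1  4  7 15  4  0] [0.54127931 0.59383729]
```

Request:
jog_arm(motion=[[-0.04,0,0,0,0,0],[-0.09,0,0,0,0,0],[-0.15,0,0,0,0,0],[-0.21,0,0,0,0,0],[-0.27,0,0,0,0,0]])

```text
clock: 10.72
eef_pos: [0.4354, -0.3075, 0.0541]
eef_rot: [-3.136, -0.181, 0.001]
ft_force: [0.4, -0.9, -1.5]
opening: 0.414
grip_force: 47.2
```

Request:
jog_arm(motion=[[0,0,0.04,0,0,0],[0,0,0.08,0,0,0],[0,0,0.11,0,0,0],[0,0,0.13,0,0,0],[0,0,0.13,0,0,0]])

```text
clock: 11.35
eef_pos: [0.4363, -0.3072, -0.0113]
eef_rot: [-3.136, -0.181, 0.001]
ft_force: [0.2, -0.5, -2.3]
opening: 0.41
grip_force: 47.2
```

```bash
python3 - <<'E'
from h import *
p,M=now(); print(p,get_state()["ft_force"])
for n in("side","top"):
    d=cam(n); Q=(cloud(d)-p)@M; Q=Q.reshape(-1,3); z=p[2]-Q[:,2]
    q=np.c_[Q[:,:2],z][(abs(Q[:,0])<.04)&(abs(Q[:,1])<.026)&(z<.09)&(z>.006)]
    print(n,len(q),np.histogram(q[:,2],bins=np.arange(.005,.09,.005))[0],np.percentile(q[:,0],[1,99]).round(4))
    if n=="side": cv2.imwrite("pics/s1.png",cv2.resize(d["color"][100:260,300:480],None,fx=3.5,fy=3.5,interpolation=0))
E
```

```text
[ 0.43630181 -0.30719541 -0.01127834] [ 0.16308098 -0.46111049 -2.30375773]
side 247 [ 9 23 24 16 16 21 22 20 82 11  0  1  1  1  0  0] [-0.0275  0.0279]
top 50 [ 1  2  7  2  1  3  6  5 18  4  0  0  1  0  0  0] [-0.0265  0.0278]
```

View pics/s1.png

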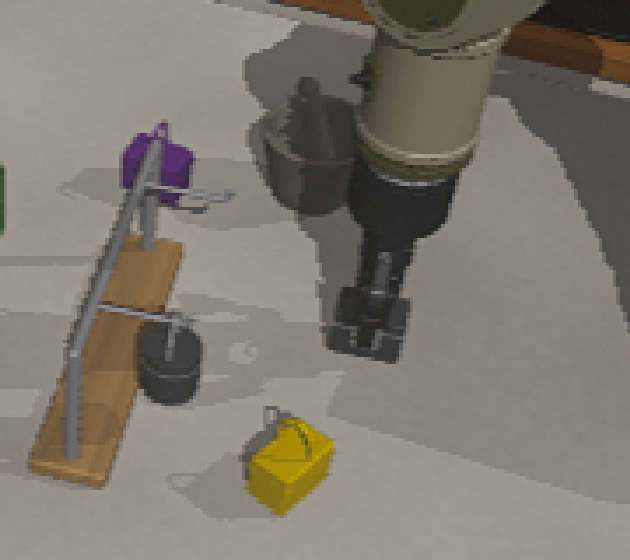

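The tin is off the hook and held upright about 7 mm above the ledge (crop ≈(368,330)). The round tin still hangs and the look-alikes are untouched. Lowering to contact.

Request:
jog_arm(motion=[[0,0,0.005,0,0,0],[0,0,0.009,0,0,0],[0,0,0.01,0,0,0]])

```text
clock: 11.82
eef_pos: [0.4366, -0.3075, -0.0157]
eef_rot: [3.136, 0.181, 0.0]
ft_force: [0.8, 0.4, -2.0]
opening: 0.41
grip_force: 47.2
```

Request:
jog_arm(motion=[[0,0,0.001,0,0,0],[0,0,0.002,0,0,0],[0,0,0.002,0,0,0]])

```text
clock: 12.2
eef_pos: [0.4366, -0.3075, -0.0167]
eef_rot: [3.136, 0.181, 0.0]
ft_force: [0.4, 0.1, -2.5]
opening: 0.413
grip_force: 47.2
```

Request:
jog_arm(motion=[[0,0,0.001,0,0,0],[0,0,0.002,0,0,0],[0,0,0.002,0,0,0]])

```text
clock: 12.58
eef_pos: [0.4365, -0.3075, -0.0177]
eef_rot: [3.136, 0.181, -0.0]
ft_force: [-0.1, 0.4, -1.9]
opening: 0.412
grip_force: 47.2
```

Request:
jog_arm(motion=[[0,0,0.001,0,0,0],[0,0,0.001,0,0,0]])

```text
clock: 12.82
eef_pos: [0.4366, -0.3076, -0.018]
eef_rot: [3.136, 0.181, 0.0]
ft_force: [-1.7, 1.1, 1.9]
opening: 0.414
grip_force: 47.5
```

Contact with the ledge (force turned from -2 to +2 N). Let go and rise.

Request:
jog_arm(motion=[[0,0,0,0,0,0],[0,0,0,0,0,0],[0,0,0,0,0,0]], gripper=60)

```text
clock: 13.2
eef_pos: [0.4367, -0.3076, -0.0181]
eef_rot: [3.136, 0.181, 0.0]
ft_force: [-0.0, 0.4, -0.0]
opening: 0.701
grip_force: 0.0
```

Request:
jog_arm(motion=[[0,0,-0.06,0,0,0],[0,0,-0.15,0,0,0],[0,0,-0.25,0,0,0],[0,0,-0.3,0,0,0]])

```text
clock: 13.7
eef_pos: [0.4376, -0.3081, 0.1348]
eef_rot: [3.134, 0.181, 0.004]
ft_force: [0.2, -0.4, -0.1]
opening: 0.698
grip_force: 0.0
```

```bash
python3 - <<'E'
from h import *
def rect(q):
    (c,s,a)=cv2.minAreaRect((q[:,:2]*1000).astype(np.float32)); return np.round(c,1),np.round(s,1),round(a,1)
print(now()[0])
for n in("side","top"):
    P=cloud(cam(n)).reshape(-1,3); X,Y,Z=P.T
    q=P[(X>.39)&(X<.48)&(Y>-.35)&(Y<-.27)&(Z>.036)&(Z<.047)]; print(n,len(q),rect(q) if len(q)>9 else '',np.median(q[:,2]) if len(q) else '')
    a=np.radians(7.4);x=X*np.cos(a)+Y*np.sin(a);y=-X*np.sin(a)+Y*np.cos(a)
    m=(Z<.09)&(x>.5)&(x<.66)&(y>.06)&(y<.28)
    for xx in(.54,.56,.58,.60,.62,.64):
        k=m&(abs(x-xx)<.006); b=np.arange(.066,.16,.004)
        print(xx,[int(1000*np.median(Z[k&(y>=t)&(y<t+.004)])) if (k&(y>=t)&(y<t+.004)).any() else None for t in b])
    k=(y>.1)&(y<.12)
    for t in np.arange(.49,.52,.003): 
        w=k&(x>=t)&(x<t+.003); print(t.round(3),int(1000*np.median(Z[w])) if w.any() else None,end=' ')
    print()
E
```

```text
[ 0.43757346 -0.30806561  0.1347578 ]
side 192 (array([ 436.4, -304.8]), array([55.3, 37.1]), 7.1) 0.04174580325560773
0.54 [None, None, None, None, None, 64, 40, 18, 18, 18, 17, 18, 17, None, None, None, None, 62, 64, 43, 18, 18, 17, 17]
0.56 [None, None, None, None, 62, 64, 40, 18, 18, 18, 17, 18, 18, 19, None, None, None, 64, 63, 42, 18, 18, 17, 17]
0.58 [None, None, None, None, None, 64, 39, 17, 17, 19, 17, 18, 17, 19, None, None, None, 63, 65, 41, 19, 17, 17, 18]
0.6 [None, None, None, None, 62, 64, 41, 18, 17, 18, 18, 18, 17, 18, None, None, None, 63, 63, 40, 18, 18, 18, 18]
0.62 [None, None, None, None, 62, 63, 41, 18, 18, 17, 18, 19, 18, 19, None, None, None, 63, 64, 42, 18, 18, 17, 17]
0.64 [None, None, None, None, 62, 63, 39, 17, 18, 18, 18, 17, 17, 18, None, None, None, None, 64, 39, 18, 18, 18, 18]
0.49 0 0.493 0 0.496 1 0.499 0 0.502 61 0.505 105 0.508 106 0.511 105 0.514 105 0.517 None 0.52 63 
top 129 (array([ 450.2, -304.1]), array([26.3, 36.9]), 14.1) 0.0400911208753052
0.54 [-3, -1, -2, 0, 38, 62, 61, None, None, 15, 17, 16, 16, 16, 18, 15, 17, 32, 62, 60, None, None, 19, 15]
0.56 [-1, 0, -3, 0, 30, 62, 60, None, None, 17, 18, 16, 13, 15, 16, 17, 15, 39, 62, 62, None, None, 20, 17]
0.58 [0, 0, -1, -1, 28, 61, 59, None, None, 16, 15, 17, 16, 18, 15, 16, 16, 32, 61, 59, None, None, 17, 14]
0.6 [0, -2, 0, -1, 34, 0, 60, None, None, 17, 16, 15, 16, 14, 15, 15, 18, 35, 60, 59, None, None, 20, 16]
0.62 [-1, -1, 0, -3, 26, 60, 62, None, None, 16, 18, 15, 16, 17, 14, 17, 15, 33, 61, 62, None, None, 15, 16]
0.64 [-1, 1, -1, -4, 34, 60, None, None, None, 15, 15, 16, 14, 16, 18, 16, 16, 34, 61, 60, None, None, 17, 16]
0.49 -1 0.493 -1 0.496 -1 0.499 -1 0.502 55 0.505 103 0.508 103 0.511 103 0.514 103 0.517 62 0.52 60
```

```bash
python3 - <<'E'
from h import *
p,M=now(); print(p)
for n in("side","top"):
    P=cloud(cam(n)); Q=((P-p)@M).reshape(-1,3); P=P.reshape(-1,3); X,Y,Z=P.T
    for z in np.arange(-.12,-.05,.01):
        q=Q[(abs(Q[:,2]-z)<.005)&(np.abs(Q[:,:2]).max(1)<.1)]
        if len(q): print(n,z.round(2),len(q),'y',q[:,1].min().round(3),q[:,1].max().round(3))
    a=np.radians(7.4);x=X*np.cos(a)+Y*np.sin(a);y=-X*np.sin(a)+Y*np.cos(a)
    for y0,y1,l in((.07,.105,'wall'),(.125,.155,'div')):
      for xs in((.53,.57),(.61,.65)):
        k=(x>xs[0])&(x<xs[1])&(y>y0)&(y<y1)&(Z>.057)&(Z<.07); print(n,l,xs,k.sum(),np.percentile(y[k],[3,50,97]).round(4))
    k=(y>.1)&(y<.13)&(Z>.0)&(Z<.03)&(x>.5)&(x<.7); print('floor x',np.percentile(x[k],[0.5,99.5]).round(4))
    k=(y>.1)&(y<.13)&(Z>.108)&(Z<.118)&(x>.6)&(x<.7); print('cab front',np.percentile(x[k],[1,5]).round(4))
plan(([.4366,-.307,.135],-38),([.4366,-.307,.135],6.7),([.4366,-.307,-.018],6.7))
E
```

```text
[ 0.43814166 -0.3085155   0.13497519]
side -0.12 61 y -0.069 -0.021
side -0.11 42 y -0.067 -0.029
side -0.1 29 y -0.066 0.023
side -0.09 44 y -0.064 -0.039
side -0.08 2 y 0.032 0.032
side -0.07 18 y -0.047 -0.037
side -0.06 27 y -0.047 -0.035
side wall (0.53, 0.57) 81 [0.0861 0.0902 0.0927]
side wall (0.61, 0.65) 80 [0.0855 0.0903 0.0927]
side div (0.53, 0.57) 89 [0.1381 0.1422 0.1443]
side div (0.61, 0.65) 87 [0.138  0.1424 0.1446]
floor x [0.5008 0.6907]
cab front [0.6666 0.6678]
top -0.12 13 y -0.057 -0.024
top -0.11 15 y -0.065 -0.029
top -0.1 23 y -0.053 -0.024
top -0.09 25 y -0.06 -0.035
top -0.08 11 y -0.044 -0.034
top wall (0.53, 0.57) 44 [0.0848 0.088  0.0916]
top wall (0.61, 0.65) 41 [0.0847 0.087  0.0911]
top div (0.53, 0.57) 45 [0.1365 0.1398 0.1431]
top div (0.61, 0.65) 42 [0.1364 0.1395 0.1431]
floor x [0.5036 0.6809]
cab front [0.667  0.6686]
[0.0004, -0.0011, -0.0067, 0.0001, 0.0, -0.1261] mm 3
[0.0, 0.0, 0.0, 0.0, 0.0, -0.1242] mm 0
[0.0, 0.0, 0.306, 0.0, 0.0, 0.0] mm 153
```

Request:
jog_arm(motion=[[0,0,0,0,0,-0.03],[0,0,0,0,0,-0.055],[0,0,0,0,0,-0.08],[0,0,0,0,0,-0.105],[0,0,0,0,0,-0.125]], gripper=80)

```text
clock: 14.52
eef_pos: [0.4358, -0.307, 0.1301]
eef_rot: [-2.823, -1.373, 0.002]
ft_force: [0.5, -0.4, 0.1]
opening: 0.935
grip_force: 0.0
```

Request:
jog_arm(motion=[[0,0,0,0,0,-0.03],[0,0,0,0,0,-0.055],[0,0,0,0,0,-0.08],[0,0,0,0,0,-0.105],[0,0,0,0,0,-0.125]])

```text
clock: 15.15
eef_pos: [0.4358, -0.307, 0.1302]
eef_rot: [-2.083, -2.349, -0.0]
ft_force: [0.3, -0.2, 0.2]
opening: 0.942
grip_force: 0.0
```

Request:
jog_arm(motion=[[0,0,0,0,0,0],[0,0,0,0,0,0],[0,0,0,0,0,0]])

```text
clock: 15.52
eef_pos: [0.4365, -0.3074, 0.1315]
eef_rot: [-2.091, -2.344, 0.0]
ft_force: [0.2, 0.6, 0.5]
opening: 0.937
grip_force: 0.0
```

```bash
python3 - <<'E'
from h import *
p,M=now(); print(p,np.degrees(np.arctan2(M[1,1],M[0,1])))
plan(([.4366,-.307,.06],6.7),([.4366,-.307,-.016],6.7))
E
```

```text
[ 0.43645944 -0.30740038  0.13151713] 6.520072322245582
[0.0007, 0.0004, 0.143, -0.0, -0.0, -0.0005] mm 72
[0.0, 0.0, 0.152, 0.0, 0.0, 0.0] mm 76
```

Request:
jog_arm(motion=[[0,0,0.06,0,0,0],[0,0,0.14,0,0,0],[0,0,0.22,0,0,0],[0,0,0.28,0,0,0],[0,0,0.295,0,0,0]])

```text
clock: 16.15
eef_pos: [0.4355, -0.3067, -0.0173]
eef_rot: [-2.088, -2.343, 0.0]
ft_force: [-0.1, -0.4, -0.1]
opening: 0.937
grip_force: 0.0
```

Request:
jog_arm(motion=[[0,0,0,0,0,0],[0,0,0,0,0,0],[0,0,0,0,0,0],[0,0,0,0,0,0]], gripper=45)

```text
clock: 16.65
eef_pos: [0.4374, -0.3082, -0.0143]
eef_rot: [2.089, 2.344, -0.0]
ft_force: [0.2, 0.6, 7.0]
opening: 0.644
grip_force: 50.0
```

Request:
jog_arm(motion=[[0,0,-0.03,0,0,0],[0,0,-0.1,0,0,0],[0,0,-0.2,0,0,0],[0,0,-0.28,0,0,0],[0,0,-0.28,0,0,0]])

```text
clock: 17.27
eef_pos: [0.4383, -0.3084, 0.1283]
eef_rot: [2.085, 2.341, -0.0]
ft_force: [-0.7, -0.1, -3.5]
opening: 0.644
grip_force: 49.0
```

```bash
python3 - <<'E'
from h import *
p,M=now(); print(p,get_state()["ft_force"])
for n in("side","top"):
    d=cam(n); Q=(cloud(d)-p)@M; Q=Q.reshape(-1,3)
    q=Q[(abs(Q[:,0])<.03)&(abs(Q[:,1])<.027)&(Q[:,2]>-.105)&(Q[:,2]<.01)]
    print(n,len(q),np.histogram(q[:,2],bins=np.arange(-.105,.01,.005))[0])
    k=q[(q[:,2]>-.064)&(q[:,2]<-.05)]
    if len(k)>10: print(cv2.minAreaRect((k[:,:2]*1000).astype(np.float32)), np.median(k[:,2]), np.percentile(k[:,0],[2,98]))
plan((cab(.42,-.08,.13),7.2),(cab(.55,.06,.13),7.3),(cab(.591,.115,.13),7.4))
E
```

```text
[ 0.43834355 -0.30843542  0.12828806] [-0.71546738 -0.14841861 -3.47912566]
side 485 [  8   1   5   4   7   5   5   7   2 158  59  31  34  36  30  35  29  27
   2   0   0   0]
((3.5722999572753906, 0.32427978515625), (53.99739074707031, 37.950870513916016), 88.68107604980469) -0.05574922261292592 [-0.0131843   0.02107917]
top 132 [ 2  0  0  0  0  0  0  0  0  1 52 21 11  8  9  8  9  8  3  0  0  0]
((15.288549423217773, 0.6377182006835938), (9.770990371704102, 52.10371780395508), 4.938460826873779) -0.05168745956419432 [0.0086847  0.01944107]
[0.563, 0.0461, -0.0113, -0.0, 0.0001, -0.0017] mm 282
[0.2809, 0.259, 0.0, 0.0, 0.0, -0.0003] mm 191
[0.1101, 0.0818, 0.0, 0.0, 0.0, -0.0003] mm 69
```

Held by its ends, 55 mm between the pads. I carry it over to above the compartment.

Request:
jog_arm(motion=[[0.1,0.01,-0.0113,0,0,-0.0017],[0.22,0.02,-0.0113,0,0,-0.0017],[0.34,0.03,-0.0113,0,0,-0.0017],[0.46,0.04,-0.0113,0,0,-0.0017],[0.563,0.0461,-0.0113,0,0,-0.0017]])

```text
clock: 18.0
eef_pos: [0.4257, -0.023, 0.1289]
eef_rot: [-2.075, -2.357, 0.002]
ft_force: [2.0, -0.1, -2.5]
opening: 0.646
grip_force: 48.9
```

Request:
jog_arm(motion=[[0.07,0.065,0,0,0,0],[0.15,0.14,0,0,0,0],[0.23,0.21,0,0,0,0],[0.281,0.259,0,0,0,0]])

```text
clock: 18.5
eef_pos: [0.5376, 0.1327, 0.1283]
eef_rot: [-2.073, -2.357, 0.002]
ft_force: [-0.3, 0.1, -1.4]
opening: 0.643
grip_force: 49.0
```

Request:
jog_arm(motion=[[0.06,0.05,0,0,0,0],[0.1,0.075,0,0,0,0],[0.106,0.0818,0,0,0,0],[0.106,0.0818,0,0,0,0],[0.106,0.0818,0,0,0,0]])

```text
clock: 19.12
eef_pos: [0.5716, 0.1867, 0.1296]
eef_rot: [2.078, 2.355, -0.002]
ft_force: [-0.7, 0.7, -2.2]
opening: 0.645
grip_force: 49.0
```

```bash
cat > c.py <<'E'
from h import *
p,M=now(); a=np.radians(7.4); C=np.array([[np.cos(a),np.sin(a)],[-np.sin(a),np.cos(a)]])
print(p,'cab',(C@p[:2]).round(4),'head',np.degrees(np.arctan2(M[1,1],M[0,1])).round(2))
for n in("side","top"):
    d=cam(n); P=cloud(d).reshape(-1,3); q=np.c_[P[:,:2]@C.T,P[:,2]]
    zt=p[2]+.057
    c=C@p[:2]
    for l,z0,z1 in(('top',zt-.004,zt+.004),('body',zt-.035,zt-.008)):
        k=q[(abs(q[:,0]-c[0])<.025)&(abs(q[:,1]-c[1])<.03)&(q[:,2]>z0)&(q[:,2]<z1)]
        if len(k)>5: print(n,l,len(k),'y',np.percentile(k[:,1],[2,50,98]).round(4),'z',np.median(k[:,2]).round(4))
        for s in(-1,1):
            kk=k[(k[:,0]-c[0])*s>.01]
            if len(kk)>5: print('   end',s,np.percentile(kk[:,1],[3,97]).round(4))
    for y0,y1,l in((.07,.105,'wall'),(.125,.155,'div')):
        k=(q[:,0]>.52)&(q[:,0]<.65)&(q[:,1]>y0)&(q[:,1]<y1)&(q[:,2]>.058)&(q[:,2]<.068)
        if k.sum()>9: print(n,l,k.sum(),np.percentile(q[k,1],[3,50,97]).round(4))
E
python3 c.py
```

```text
[0.57159973 0.18672318 0.12962006] cab [0.5909 0.1115] head 7.15
side top 392 y [0.0983 0.1172 0.1309] z 0.1861
   end -1 [0.1072 0.1308]
   end 1 [0.0976 0.1304]
side body 186 y [0.1299 0.131  0.1323] z 0.1652
   end -1 [0.1299 0.1323]
   end 1 [0.1299 0.1317]
side wall 167 [0.0863 0.0912 0.093 ]
side div 275 [0.1376 0.142  0.1446]
top top 104 y [0.0947 0.1006 0.1105] z 0.1842
   end -1 [0.0954 0.1078]
   end 1 [0.0951 0.1061]
top body 68 y [0.0935 0.0943 0.0952] z 0.1652
   end -1 [0.0936 0.0952]
   end 1 [0.0935 0.095 ]
top wall 133 [0.0845 0.0879 0.0922]
top div 45 [0.1357 0.1387 0.1434]
```

Request:
jog_arm(motion=[[0.004,0,0.04,0,0,0.0],[0.004,0,0.09,0,0,0],[0.004,0,0.13,0,0,0],[0.004,0,0.13,0,0,0]])

```text
clock: 19.73
eef_pos: [0.5703, 0.1895, 0.0628]
eef_rot: [-2.076, -2.356, 0.004]
ft_force: [-0.1, 0.5, -1.4]
opening: 0.646
grip_force: 48.9
```

```bash
python3 c.py
```

```text
[0.57031331 0.18949508 0.06282945] cab [0.59   0.1145] head 7.23
side top 346 y [0.1012 0.1209 0.1338] z 0.1193
   end -1 [0.1114 0.1338]
   end 1 [0.1001 0.1329]
side body 151 y [0.133  0.1339 0.135 ] z 0.0983
   end -1 [0.1329 0.135 ]
   end 1 [0.1331 0.1346]
side wall 70 [0.0861 0.0905 0.0995]
side div 274 [0.1376 0.142  0.1445]
top top 99 y [0.0973 0.103  0.1118] z 0.1185
   end -1 [0.0981 0.1109]
   end 1 [0.0975 0.1075]
top body 54 y [0.0967 0.0974 0.0986] z 0.0986
   end -1 [0.097  0.0985]
   end 1 [0.0967 0.0985]
top wall 135 [0.0842 0.0875 0.0926]
```

Request:
jog_arm(motion=[[0,0,0.03,0,0,0],[0,0,0.06,0,0,0],[0,0,0.09,0,0,0],[0,0,0.11,0,0,0],[0,0,0.11,0,0,0]])

```text
clock: 20.45
eef_pos: [0.571, 0.1899, 0.0089]
eef_rot: [-2.076, -2.356, 0.002]
ft_force: [0.9, -0.1, -1.7]
opening: 0.645
grip_force: 49.1
```

Request:
jog_arm(motion=[[0,0,0.003,0,0,0],[0,0,0.006,0,0,0],[0,0,0.009,0,0,0],[0,0,0.009,0,0,0]])

```text
clock: 20.95
eef_pos: [0.5716, 0.1901, 0.0054]
eef_rot: [2.077, 2.357, -0.0]
ft_force: [0.5, -0.1, -2.2]
opening: 0.644
grip_force: 49.1
```

Request:
jog_arm(motion=[[0,0,0.001,0,0,0],[0,0,0.003,0,0,0],[0,0,0.003,0,0,0]])

```text
clock: 21.32
eef_pos: [0.5715, 0.1901, 0.0039]
eef_rot: [2.077, 2.357, -0.0]
ft_force: [-0.3, 0.4, -2.6]
opening: 0.643
grip_force: 49.1
```

Request:
jog_arm(motion=[[0,0,0.001,0,0,0],[0,0,0.001,0,0,0]])

```text
clock: 21.58
eef_pos: [0.5718, 0.1902, 0.0037]
eef_rot: [2.077, 2.357, 0.001]
ft_force: [-1.0, -0.4, 0.8]
opening: 0.64
grip_force: 49.4
```

Request:
jog_arm(motion=[[0,0,0,0,0,0],[0,0,0,0,0,0],[0,0,0,0,0,0]], gripper=63)

```text
clock: 21.95
eef_pos: [0.5716, 0.1901, 0.0035]
eef_rot: [2.077, 2.357, 0.0]
ft_force: [-0.3, 0.1, -0.4]
opening: 0.737
grip_force: 0.0
```

Request:
jog_arm(motion=[[0,0,-0.04,0,0,0],[0,0,-0.1,0,0,0],[0,0,-0.18,0,0,0],[0,0,-0.27,0,0,0],[0,0,-0.3,0,0,0]])

```text
clock: 22.58
eef_pos: [0.5726, 0.1912, 0.1578]
eef_rot: [2.075, 2.355, 0.006]
ft_force: [1.0, -0.6, 0.2]
opening: 0.74
grip_force: 0.0
```

```bash
python3 - <<'E'
from h import *
d=cam("side"); t=cam("top")
cv2.imwrite("pics/in.png",np.hstack([cv2.resize(d["color"][180:400,110:370],(390,330)),cv2.convertScaleAbs(cv2.resize(t["color"][90:310,80:340],(390,330)),alpha=2)]))
plan((cab(.43,.17,.15),7.4),)
E
```

```text
[0.1082, -0.3247, 0.0107, 0.0006, -0.0, -0.0005] mm 171
```

View pics/in.png

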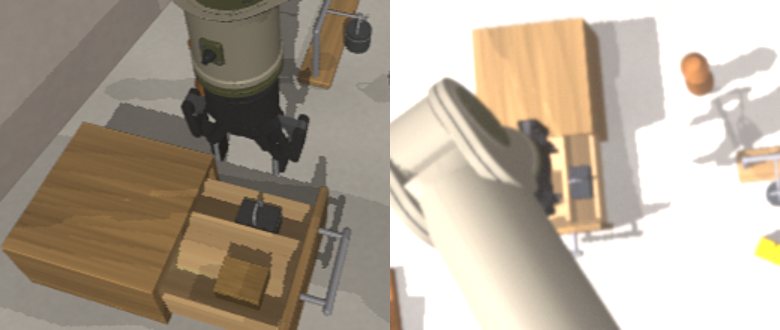

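The tin stands upright in the narrow compartment (side crop ≈(260,213), top ≈(580,182)), with the fingers clear above it. Next I push the drawer shut from in front of the handle.

Request:
jog_arm(motion=[[0.03,-0.09,0,0,0,0],[0.06,-0.2,0,0,0,0],[0.09,-0.3,0,0,0,0],[0.108,-0.3247,0,0,0,0],[0.108,-0.3247,0,0,0,0]], gripper=0)

```text
clock: 23.3
eef_pos: [0.4035, 0.223, 0.1532]
eef_rot: [2.076, 2.356, -0.001]
ft_force: [0.4, -1.1, -0.0]
opening: -0.0
grip_force: 0.0
```

Request:
jog_arm(motion=[[0,0,0.07,0,0,0],[0,0,0.15,0,0,0],[0,0,0.22,0,0,0],[0,0,0.235,0,0,0],[0,0,0.235,0,0,0]])

```text
clock: 23.92
eef_pos: [0.4041, 0.2235, 0.0361]
eef_rot: [-2.077, -2.356, 0.0]
ft_force: [-0.1, -0.2, 0.7]
opening: -0.0
grip_force: 0.0
```

Request:
jog_arm(motion=[[0,0.01,0,0,0,0],[0,0.025,0,0,0,0],[0,0.04,0,0,0,0],[0,0.06,0,0,0,0],[0,0.09,0,0,0,0]])

```text
clock: 24.55
eef_pos: [0.449, 0.229, 0.0359]
eef_rot: [2.077, 2.357, -0.001]
ft_force: [-1.6, 0.2, 1.7]
opening: -0.001
grip_force: 0.7
```

```bash
cat > dr.py <<'E'
from h import *
p=now()[0]; a=np.radians(7.4); C=np.array([[np.cos(a),np.sin(a)],[-np.sin(a),np.cos(a)]]); print('tcp cab',(C@p[:2]).round(4),p[2].round(4))
for n in("side","top"):
    P=cloud(cam(n)).reshape(-1,3); q=np.c_[P[:,:2]@C.T,P[:,2]]
    k=q[(q[:,1]>.085)&(q[:,1]<.25)&(q[:,2]>.1)&(q[:,2]<.1085)&(q[:,0]>.45)&(q[:,0]<.662)&(abs(q[:,1]-.168)>.04)]
    if len(k): print(n,len(k),'panel',np.percentile(k[:,0],[3,10,50,90,97]).round(4))
    k=q[(q[:,1]>.09)&(q[:,1]<.135)&(q[:,2]>.05)&(q[:,2]<.095)&(q[:,0]>.52)&(q[:,0]<.66)]
    if len(k): print('  tin',len(k),np.median(k,0).round(3),k[:,2].max().round(3))
E
python3 dr.py
```

```text
tcp cab [0.4748 0.1692] 0.0359
side 206 panel [0.5297 0.5303 0.5355 0.5404 0.5414]
  tin 673 [0.613 0.111 0.06 ] 0.095
top 158 panel [0.5345 0.5353 0.54   0.5448 0.5455]
  tin 381 [0.616 0.114 0.059] 0.094
```

Request:
jog_arm(motion=[[0,0.03,0,0,0,0],[0,0.07,0,0,0,0],[0,0.11,0,0,0,0],[0,0.15,0,0,0,0],[0,0.18,0,0,0,0]])

```text
clock: 25.28
eef_pos: [0.5388, 0.2402, 0.0356]
eef_rot: [-2.078, -2.356, 0.001]
ft_force: [-1.5, -0.3, 1.2]
opening: 0.004
grip_force: 0.9
```

Request:
jog_arm(motion=[[0,0.01,0,0,0,0],[0,0.02,0,0,0,0],[0,0.03,0,0,0,0],[0,0.036,0,0,0,0],[0,0.036,0,0,0,0]])

```text
clock: 25.9
eef_pos: [0.5558, 0.2426, 0.0361]
eef_rot: [2.077, 2.357, 0.001]
ft_force: [-0.2, -0.2, -0.1]
opening: 0.003
grip_force: 0.0
```

```bash
python3 dr.py
```

```text
tcp cab [0.5824 0.169 ] 0.0361
side 170 panel [0.6374 0.6379 0.6424 0.6475 0.6485]
top 84 panel [0.6368 0.6377 0.6422 0.6471 0.6483]
  tin 117 [0.623 0.122 0.086] 0.095
```

Request:
jog_arm(motion=[[0,0.006,0,0,0,0],[0,0.012,0,0,0,0],[0,0.018,0,0,0,0],[0,0.022,0,0,0,0],[0,0.022,0,0,0,0]])

```text
clock: 26.62
eef_pos: [0.5667, 0.2438, 0.0359]
eef_rot: [2.077, 2.357, 0.0]
ft_force: [-0.0, 0.3, -0.3]
opening: 0.0
grip_force: 0.0
```

Request:
jog_arm(motion=[[0,0.002,0,0,0,0],[0,0.004,0,0,0,0],[0,0.006,0,0,0,0],[0,0.006,0,0,0,0]])

```text
clock: 27.12
eef_pos: [0.5695, 0.2442, 0.0359]
eef_rot: [2.077, 2.357, 0.0]
ft_force: [-1.0, 0.1, 0.6]
opening: -0.002
grip_force: 0.2
```

Request:
jog_arm(motion=[[0,0.002,0,0,0,0],[0,0.004,0,0,0,0],[0,0.006,0,0,0,0],[0,0.006,0,0,0,0]])

```text
clock: 27.62
eef_pos: [0.5725, 0.2447, 0.036]
eef_rot: [2.077, 2.357, 0.0]
ft_force: [0.4, -0.2, 0.2]
opening: 0.001
grip_force: 0.1
```

```bash
python3 dr.py
```

```text
tcp cab [0.5993 0.1689] 0.036
side 129 panel [0.654  0.6544 0.6571 0.6612 0.6617]
top 59 panel [0.6533 0.6541 0.6573 0.6612 0.6616]
  tin 121 [0.642 0.122 0.086] 0.095
```

Request:
jog_arm(motion=[[0,0.001,0,0,0,0],[0,0.002,0,0,0,0],[0,0.003,0,0,0,0],[0,0.003,0,0,0,0]])

```text
clock: 28.22
eef_pos: [0.5735, 0.2449, 0.0359]
eef_rot: [-2.077, -2.357, 0.001]
ft_force: [-3.6, -0.5, 2.5]
opening: 0.002
grip_force: 1.7
```

Request:
jog_arm(motion=[[0,0.001,0,0,0,0],[0,0.002,0,0,0,0],[0,0.003,0,0,0,0],[0,0.003,0,0,0,0]])

```text
clock: 28.72
eef_pos: [0.5737, 0.2449, 0.0359]
eef_rot: [-2.076, -2.357, 0.005]
ft_force: [-9.4, -3.0, 7.4]
opening: 0.0
grip_force: 5.5
```

The force rises to about 10 N with no further motion, so the drawer is against its stop. Backing off and checking.

Request:
jog_arm(motion=[[0,-0.02,0,0,0,0],[0,-0.06,0,0,0,0],[0,-0.12,0,0,0,0],[0,-0.16,-0.08,0,0,0],[0,-0.2,-0.18,0,0,0]])

```text
clock: 29.35
eef_pos: [0.475, 0.232, 0.1262]
eef_rot: [-2.077, -2.357, 0.001]
ft_force: [1.0, -1.1, 0.9]
opening: 0.002
grip_force: 0.0
```

Request:
jog_arm(motion=[[-0.05,-0.05,-0.1,0,0,0],[-0.1,-0.06,-0.2,0,0,0],[-0.1,-0.06,-0.2,0,0,0],[-0.1,-0.06,-0.2,0,0,0]])

```text
clock: 29.85
eef_pos: [0.4527, 0.1788, 0.2256]
eef_rot: [2.077, 2.355, -0.0]
ft_force: [0.2, 0.1, 0.2]
opening: 0.002
grip_force: 0.0
```

```bash
sed -i 's/<.662/<.675/' dr.py; python3 dr.py; python3 - <<'E'
from h import *
d=cam("side"); cv2.imwrite("pics/end.png",d["color"])
E
```

```text
tcp cab [0.4719 0.119 ] 0.2256
side 325 panel [0.6546 0.6553 0.6605 0.6665 0.6675]
  tin 225 [0.654 0.124 0.087] 0.094
top 188 panel [0.6547 0.6556 0.6612 0.6669 0.6701]
  tin 118 [0.643 0.123 0.086] 0.095
```

View pics/end.png

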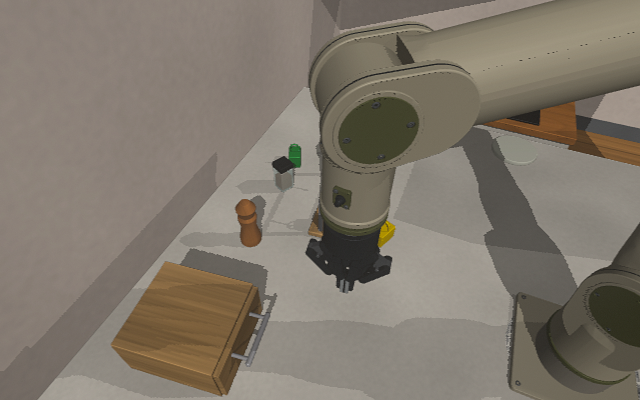

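The drawer is flush with the cabinet (front edge ≈(245,335), panel back face at the cabinet front), the arm is clear, and the grinder and shaker are in place. Handing in.

```bash
python3 -c "
from plant import close_job
print(close_job())"
```

```text
the job is handed in; nothing more can be done
None
```

The oblong tin came off its hook, was stood on the ledge and released, then taken afresh and stood upright in the narrow compartment; the drawer is pushed fully shut, nothing else was moved as far as I could see, and the job was handed in at about 30 s.

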